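# Fit the bayonet lamp module to the bench lamp house

## Robot

A 6-joint arm with a two-finger parallel gripper is mounted at the origin on a cart in front of the work surface, level with it; the furniture and walls round the work are solid. World frame = base frame: x ahead of the robot, y to its left, z up, the work surface at z = 0. Lengths are in m, angles in degrees, forces in N, time in s.
With the tool pointing down it reaches from about 0.25 to 0.725 m from the base axis. Payload 9.7 kg.
Tool frame: the origin (TCP) lies on the centre line of the jaws, within the pads' length; the fingertips stand 19 mm ahead of it and the grasp point (between the pads) is the TCP; z points along the fingers, y is the direction in which the jaws open and shut (so a half turn about z gives the same grasp; the last joint's range is limited). The gripper opens to 85 mm and grips with 20 to 120 N. Pads are 22 mm wide; open, the fingers measure 114 mm over their backs; the gripper's body (76 mm by 85 mm) begins 54 mm behind the grasp point. The pads swing forward as they close: fully open they stand 13 mm farther back than shut.
Start: joints at [-72.422, 4.979, 10.078, 95.1, 0, 90], TCP at [0.166, -0.524, 0.25] pointing down, gripper open.
Joint ranges: [-179.16, 179.16], [-48.56, 103.87], [-65.8, 70.77], [-126.05, 130.52], [-82.76, 87.17], [-180, 180]. Speed limits (degrees/s): [127.2, 127.2, 147.25, 180, 180, 180].

## Interface

Orientations are given as [roll, pitch, yaw] about the fixed x, y, z axes, in that order (R = Rz(yaw) Ry(pitch) Rx(roll)).
In Python, from workcell import bot gives the robot as it stands.
- The arm moves only by the tool servo_tool, never from a script. Its argument "motion" is a list that holds one entry, the list of rows, each a list of 6 numbers: the shift along the tool's x, y, z in mm, then the turn, a rotation vector about the tool's x, y, z in rad. A call has 1 to 5 rows; each row shifts and turns the commanded pose from where the row before left it, along the tool's axes as they then stand; what a row does not reach is not made up. A row lasts 1/10 s, in which the tool goes at most 50 mm and 8.59 degrees, less where a joint would pass 70% of its speed; a pose out of reach is approached as far as the arm can. A call is refused whole if a number of a shift passes 50 or a number of a turn 0.15, either way. A call with a gripper value outside its range is refused whole. "gripper" is the finger opening in mm, from 0 to 85.4, set as the call begins (left out, the last holds). The fingers move at their own pace and stop on an object; "newtons" is the grip in N (left out, the last holds). Time passes only in rows, so rows that do not move let the fingers close. It gives the time, the measured TCP pose, the force and the opening at its end, in the units of the state.
- bot.get_obs(): the state, without advancing time (a new reading comes with each control period).
- bot.camera(name): name is "scene" or "top"; returns a dict with "color" (480x640x3 uint8, red, green, blue), "fx", "fy", "cx", "cy" (pixels), "k1" (the pictures are not rectified: a ray, as slopes to the right and down, at radius r is drawn at 1 + k1 r^2 times it, then the intrinsics apply), "R" (3x3) and "t" (3): a world point X has camera coordinates R X + t. Camera axes: x right, y down, z forward; pixel columns grow to the right and rows downward; lengths in m; the calibration is good to about 2 mm. A picture is of the moment at which its call begins. There is no depth.
- bot.job_done(): hands the job in, once; it reports no verdict.
Trained networks look in a picture, given as the dict that the camera call returned (one of the last four; its "shot" number tells which), for a name from the list of things; names that differ only in an ending like _2 or _b are one class to them, and where a whole thing is asked for, a point or a joint stands for the part that bears it (a point fixed in the world has none). Each returns a list of dicts, best first, with "confidence" (0 to 1); they miss things now and then, are a little off and sometimes report something else, mostly with a low value. They report only what shows in the picture. A call takes as long as a camera call.
- bot.look_for(picture, label): "rect" ([left, top, width, height] in pixels, round what is visible of it).
The state is a dict: "time": time; "q": joint angles; "qd": joint speeds; "joint_efforts": joint torques, N m; "ee_pos": TCP position; "tcp_rot": TCP orientation; "wrist_force": force on the tool from outside, world axes, zero at the start; "torque": the same for the moment, N m; "opening": finger opening in m.
Only numpy, scipy, OpenCV 4.12 (cv2) and the standard library are available. Lean on these libraries where they do the work, as an engineer would, in place of code of your own. Each camera call takes 0.05 s, during which the arm holds its last target.

## Task

Fit the lamp module standing on the worktop into the round bayonet socket on top of the lamp house: let its two side pins into the socket's notches, push it down against the spring, twist it clockwise (seen from above) about a quarter turn as far as it goes, and let the spring lift it so that it stays locked, upright, when you let go. Do not knock over the cup or the vial that stand nearby.

Things in the scene. Friction and masses are not known exactly. Their poses are not given: they have to be found in the camera images.
- lamp_module: Loose lamp module, about 0.22 kg, 100 mm tall, standing upright: an aluminium cylinder 43 mm in diameter with dark cooling fins (49 mm diameter, 36 to 57 mm above the foot); its foot tapers to 34 mm diameter over the lowest 9 mm. Origin: centre of the foot's underside; z up along the module.
- module_grip (a point): Centre of the module's black square grip, 80 mm above its foot. The grip is 36 x 36 mm and runs from 60 to 100 mm above the foot; its flats are square to the module's x and y.
- module_pins (a point): Point on the module's axis midway between its two round steel side pins, 14 mm above the foot. The pins lie along the module's +x and -x, are 8 mm thick, and their ends are 31 mm from the axis.
- lamp_house: Fixed white housing, 130 x 120 x 45 mm, with a short black light exit on its -x face. On top stands a round knurled aluminium bayonet collar, 80 mm in diameter, 34 mm high. Origin: centre of the housing's underside on the worktop; z up.
- socket_mouth (a point): Centre of the collar's top, 79 mm above the worktop; axes as the housing's. Inside is a 7 mm thick lip, bore 48 mm, with two opposite open notches about 13 mm wide for the pins. The line through the notches is within 0.45 rad either way of the housing's x axis, varies and is not reported: look or feel for it. With the pins resting on the lip, the foot is 10 mm below the mouth.
- plunger_rest (a point): On the socket's axis, 15 mm below the mouth: top of the sprung plunger at rest. When the pins find the notches the foot drops to here. The spring pushes up with 4 N, plus 0.7 N per mm; travel 14 mm. From 11 to 14 mm down the pins clear the lip and the module can turn clockwise (from above) only.
- locked_seat (a point): On the socket's axis, 21 mm below the mouth: the foot's place when locked. The lip's underside has two pockets 4 mm deep, centred 80 degrees (1.40 rad) clockwise of the notches, with a solid stop about 5 degrees beyond. Pushed down and turned there, then let go, the module is lifted by the spring until its pins sit up in the pockets.
- cup: Bystander: an open white plastic cup, 61 mm wide, 66 mm high, standing loose on the worktop. Origin: centre of its underside, z up.
- vial: Bystander: a brown glass vial with a cap, 33 mm wide, 70 mm high, standing loose beside the lamp house. Origin: centre of its underside, z up.

How it is judged:
By the outcome, as a careful person would: the job done as asked, in the order asked, and still so for the second after the job is handed in, with the robot touching nothing.
It also fails if it takes over 48 s, if anything falls off the work surface, if the arm or the gripper's body presses on something with over 40 N, if the wrist force passes 120 N, or if a joint passes its speed limit or range.

## Working session

There is one attempt and no reset: what is moved stays moved. The work goes in short steps, Python scripts to look and compute and a tool call to move; the robot and the scene stay as the last step left them, time stands still between calls to the robot, and variables do not carry over. Pictures are saved under pics/ and viewed, and the job is handed in when it is done.

Besides the shell and the picture viewer there is one more tool, called as name([rows], argument=value, ...), one row to a line, values as JSON. servo_tool: Moves the arm, as the interface text tells. Its arguments: {"type":"object","properties":{"motion":{"type":"array","items":{"type":"array","items":{"type":"array","items":{"type":"number"}}}},"gripper":{"type":"number"},"newtons":{"type":"number"}},"required":["motion"]}

```bash
mkdir -p pics; ls
python3 - <<'E'
from workcell import bot
import cv2, pickle
for n in ["scene","top"]:
    p=bot.camera(n); cv2.imwrite(f"pics/{n}0.png",p["color"][:,:,::-1])
    print(n,p["fx"],p["fy"],p["cx"],p["cy"],p["k1"],p["R"],p["t"])
    for l in ["lamp_module","module_grip","module_pins","lamp_house","socket_mouth","cup","vial"]:
        try: print(l,[(d["rect"],round(d["confidence"],2)) for d in bot.look_for(p,l)][:3])
        except Exception as e: print(l,e)
print(bot.get_obs())
E
```

```text
pics
scene 611.2119759615862 611.2119759615862 318.4739881327818 233.4253227862127 -0.2133337929980962 [[-0.88026331 -0.47432536  0.01232705]
 [-0.28767682  0.51285631 -0.80883895]
 [ 0.37733082 -0.71553746 -0.58790101]] [0.42922862 0.26456132 0.7064675 ]
lamp_module [([391.9, 167.3, 24.7, 57.3], 0.61)]
module_grip [([390.0, 162.8, 29.0, 59.3], 0.88)]
module_pins [([389.2, 166.8, 31.7, 55.4], 0.84), ([209.0, 299.9, 125.3, 100.1], 0.7)]
lamp_house [([210.7, 301.4, 125.7, 99.5], 0.88)]
socket_mouth [([211.8, 298.2, 125.1, 107.4], 0.92)]
cup [([295.4, 173.8, 30.9, 46.3], 0.74), ([389.5, 162.1, 29.9, 59.7], 0.34)]
vial [([272.0, 262.6, 26.1, 42.2], 0.68), ([389.5, 165.1, 25.2, 56.6], 0.16)]
top 473.5885623103694 473.5885623103694 315.29795319497873 241.08805574040252 -0.07465135249389032 [[ 0.01721118 -0.99984256  0.00431645]
 [-0.99496751 -0.01755314 -0.09864855]
 [ 0.09870878 -0.00259687 -0.99511297]] [-0.11655152  0.55732163  0.95428722]
lamp_module [([403.5, 267.5, 26.4, 23.2], 0.62)]
module_grip [([395.7, 268.0, 33.2, 21.8], 0.64), ([257.0, 241.4, 14.6, 16.7], 0.16)]
module_pins [([
[... 269 characters left out ...]
1, 74.2], 0.73), ([254.3, 240.4, 19.6, 15.0], 0.47)]
{'time': 0.8, 'q': array([-7.24202193e+01,  4.97767355e+00,  1.00784822e+01,  9.50993795e+01,
       -1.51309414e-03,  8.99999244e+01]), 'qd': array([-0.04483806, -0.06727683,  0.01968984, -0.08135759,  0.02801651,
        0.01894703]), 'joint_efforts': array([ 1.18507614e-03, -5.20060623e+01,  4.64826465e+01,  1.60900039e-03,
        1.33489912e-04, -1.32195635e-05]), 'ee_pos': array([ 0.16611086, -0.52431292,  0.25029832]), 'tcp_rot': array([1.79998571e+02, 1.51309602e-03, 1.75798562e+01]), 'wrist_force': array([-0.54691214,  0.54003532,  0.4000422 ]), 'torque': array([0.03231786, 0.02686387, 0.00415862]), 'opening': 0.08528741994135532}
```

Run:
```python
import cv2,numpy as np
s=cv2.imread("pics/scene0.png");t=cv2.imread("pics/top0.png")
a=cv2.resize(t[180:320,170:250+190],None,fx=2.9,fy=2.9,interpolation=cv2.INTER_CUBIC)
cv2.imwrite("pics/topc.png",a)
cv2.imwrite("pics/collar.png",np.hstack([cv2.resize(t[225:310,170:255],(380,380),interpolation=cv2.INTER_CUBIC),cv2.resize(s[280:410,205:335],(400,400),interpolation=cv2.INTER_CUBIC)[:380]]))
cv2.imwrite("pics/mod.png",np.hstack([cv2.resize(t[250:310,385:445],(380,380),interpolation=cv2.INTER_CUBIC),cv2.resize(s[155:235,365:445],(380,380),interpolation=cv2.INTER_CUBIC)]))
```

```text
(no output)
```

View pics/scene0.png

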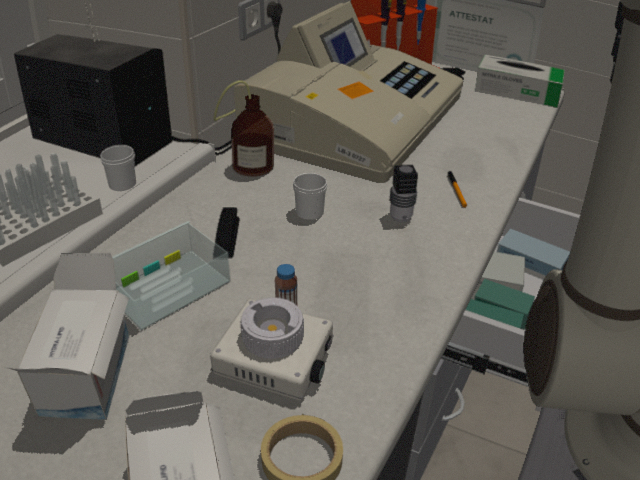

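View pics/topc.png

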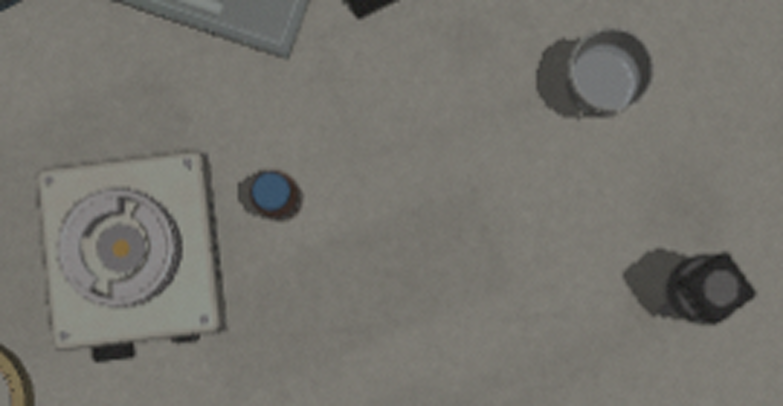

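View pics/collar.png

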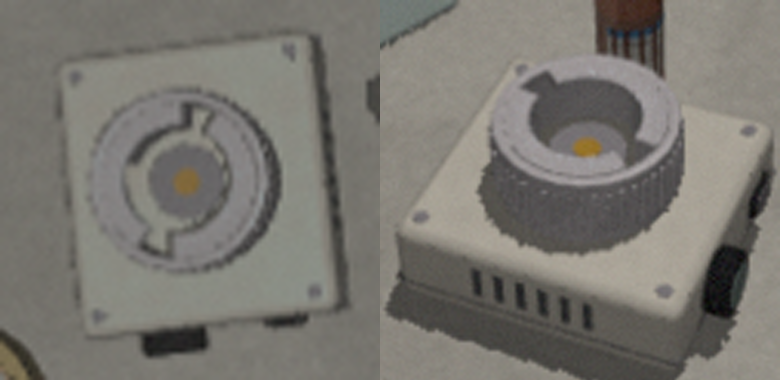

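View pics/mod.png

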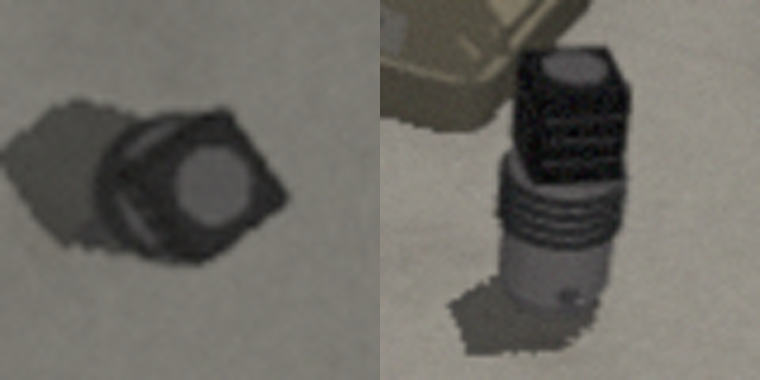

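```bash
cat > h.py <<'E'
import cv2,numpy as np
C={"scene":dict(f=611.2119759615862,c=(318.4739881327818,233.4253227862127),k=-0.2133337929980962,R=np.array([[-0.88026331,-0.47432536,0.01232705],[-0.28767682,0.51285631,-0.80883895],[0.37733082,-0.71553746,-0.58790101]]),t=np.array([0.42922862,0.26456132,0.7064675])),
"top":dict(f=473.5885623103694,c=(315.29795319497873,241.08805574040252),k=-0.07465135249389032,R=np.array([[0.01721118,-0.99984256,0.00431645],[-0.99496751,-0.01755314,-0.09864855],[0.09870878,-0.00259687,-0.99511297]]),t=np.array([-0.11655152,0.55732163,0.95428722]))}
def K(c): return np.array([[c["f"],0,c["c"][0]],[0,c["f"],c["c"][1]],[0,0,1]])
def proj(n,X):
    c=C[n]; return cv2.projectPoints(np.atleast_2d(np.asarray(X,float)).reshape(-1,1,3),cv2.Rodrigues(c["R"])[0],c["t"],K(c),np.array([c["k"],0,0,0]))[0].reshape(-1,2)
def ray(n,uv):
    c=C[n]; p=cv2.undistortPoints(np.array([[uv]],float),K(c),np.array([c["k"],0,0,0])).ravel()
    d=c["R"].T@np.array([p[0],p[1],1]); o=-c["R"].T@c["t"]; return o,d/np.linalg.norm(d)
def onz(n,uv,z):
    o,d=ray(n,uv); return o+d*(z-o[2])/d[2]
E
python3 - <<'E'
from h import *
s=lambda x,y:(170+x/4.4706,225+y/4.4706)
n1=onz("top",s(196,112),.079);n2=onz("top",s(153,248),.079)
print("notch",n1,n2,(n1+n2)/2,np.linalg.norm(n1-n2),np.degrees(np.arctan2(*(n1-n2)[1::-1])))
L=onz("top",s(92,180),.079);R=onz("top",s(264,180),.079);T=onz("top",s(178,90),.079);B=onz("top",s(178,270),.079);print(L,R,T,B)
# house corners screws
for p in [(75,77),(288,52),(98,316),(314,291)]: print(onz("top",s(*p),.045))
m=lambda x,y:(385+x/6.333,250+y/6.333)
print("cap",onz("top",m(213,187),.1))
for p in [(232,110),(287,196),(195,263)]: print(onz("top",m(*p),.1))
print("pin sc",onz("scene",(405,217.5),.014))
for p in [(515,50),(608,50),(628,85),(530,90)]:  # scene grip top corners
    print("sc corner",onz("scene",(365+(p[0]-380)/4.75,155+p[1]/4.75),.1))
print("vial",onz("top",(170+271/2.9,180+190/2.9),.07),"cup",onz("top",(170+610/2.9,180+75/2.9),.066))
E
```

```text
notch [0.53295905 0.09248296 0.079     ] [0.47294855 0.10922157 0.079     ] [0.5029538  0.10085227 0.079     ] 0.06230121846327968 -15.585273046710459
[0.50217474 0.13735176 0.079     ] [0.50362826 0.06141424 0.079     ] [0.54252765 0.10082681 0.079     ] [0.46358232 0.0978634  0.079     ]
[0.55059075 0.15606489 0.045     ]
[0.56379333 0.0585167  0.045     ]
[0.44211615 0.14102008 0.045     ]
[0.45540083 0.04315433 0.045     ]
cap [ 0.4816441  -0.30574148  0.1       ]
[ 0.50501857 -0.31159736  0.1       ]
[ 0.47925298 -0.32831637  0.1       ]
[ 0.45868153 -0.30023939  0.1       ]
pin sc [ 0.4677648  -0.28649628  0.014     ]
sc corner [ 0.50527748 -0.30493351  0.1       ]
sc corner [ 0.47542757 -0.32239863  0.1       ]
sc corner [ 0.45991144 -0.302052    0.1       ]
sc corner [ 0.48945692 -0.28074461  0.1       ]
vial [ 0.54444319 -0.0040503   0.07      ] cup [ 0.6290147  -0.23637884  0.066     ]
```

```bash
cat > ov.py <<'E'
from h import *
import sys
def draw(fn,out,mx,my,myaw,cx,cy,na,simg="pics/scene0.png",timg="pics/top0.png"):
    a=np.linspace(0,2*np.pi,73)
    circ=lambda x,y,z,r:np.c_[x+r*np.cos(a),y+r*np.sin(a),0*a+z]
    Lm=[]; 
    def sq(z,h):
        p=np.array([[h,h],[-h,h],[-h,-h],[h,-h],[h,h]]);c,s=np.cos(myaw),np.sin(myaw)
        return np.c_[mx+p[:,0]*c-p[:,1]*s,my+p[:,0]*s+p[:,1]*c,0*p[:,0]+z]
    Lm+=[sq(.1,.018),sq(.06,.018),circ(mx,my,.057,.0245),circ(mx,my,.036,.0245),circ(mx,my,.009,.0215),circ(mx,my,0,.017)]
    e=np.array([np.cos(myaw),np.sin(myaw),0]);f=np.array([-e[1],e[0],0])
    for sg in(1,-1): Lm.append(np.array([mx,my,.014])+sg*.031*e+.004*(np.outer(np.cos(a),f)+np.outer(np.sin(a),[0,0,1])))
    Lc=[circ(cx,cy,.079,.04),circ(cx,cy,.079,.024),circ(cx,cy,.045,.04)]
    e=np.array([np.cos(na),np.sin(na),0]);f=np.array([-e[1],e[0],0]);c0=np.array([cx,cy,.079])
    for sg in(1,-1): Lc.append(np.array([c0+sg*.023*e+.0065*f,c0+sg*.0325*e+.0065*f,c0+sg*.0325*e-.0065*f,c0+sg*.023*e-.0065*f]))
    I={"scene":cv2.imread(simg),"top":cv2.imread(timg)}
    def tile(n,x0,y0,w,L):
        k=390/w; im=cv2.resize(I[n][y0:y0+w,x0:x0+w],(390,390),interpolation=cv2.INTER_CUBIC)
        for l in L:
            p=(proj(n,l)-[x0,y0]+.5)*k-.5
            cv2.polylines(im,[np.round(p*8).astype(int).reshape(-1,1,2)],False,(0,0,255),1,cv2.LINE_AA,3)
        return im
    o=np.vstack([np.hstack([tile("top",170,225,85,Lc),tile("scene",205,280,130,Lc)]),np.hstack([tile("top",385,250,60,Lm),tile("scene",365,155,80,Lm)])])
    cv2.imwrite(out,cv2.resize(o,(600,600)) if 0 else o[:, :])
E
python3 - <<'E'
import ov,numpy as np,cv2
ov.draw(0,"pics/ov1.png",.482,-.304,np.radians(126),.503,.100,np.radians(-15.6))
i=cv2.imread("pics/ov1.png");cv2.imwrite("pics/ov1a.png",i[:390]);cv2.imwrite("pics/ov1b.png",i[390:])
E
```

```text
(no output)
```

View pics/ov1a.png

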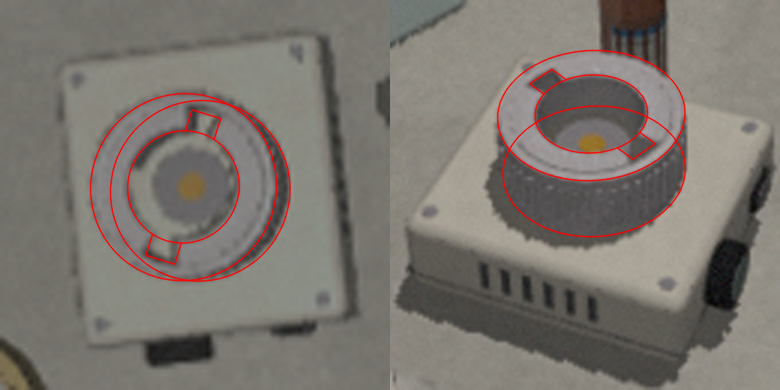

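View pics/ov1b.png

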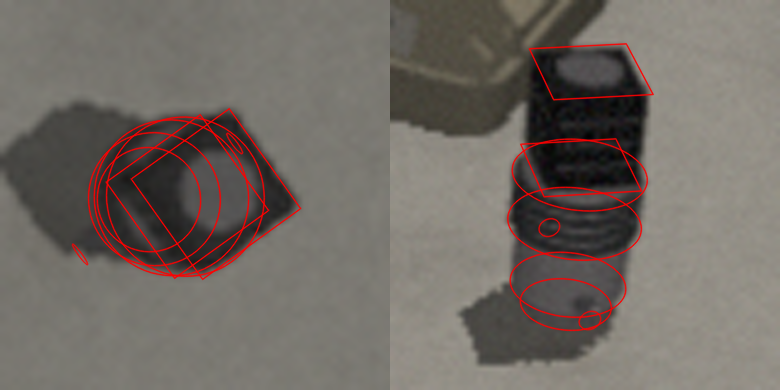

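Run:
```python
import cv2,numpy as np
s=cv2.imread("pics/scene0.png");t=cv2.imread("pics/top0.png")
g=lambda i:np.clip(i.astype(float)*2.2,0,255).astype(np.uint8)
cv2.imwrite("pics/z.png",np.hstack([g(cv2.resize(s[160:232,378:426],(400,600),interpolation=cv2.INTER_NEAREST)),g(cv2.resize(t[262:298,394:436][:, :24],(400,600),interpolation=cv2.INTER_NEAREST))]))
```

```text
(no output)
```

View pics/z.png

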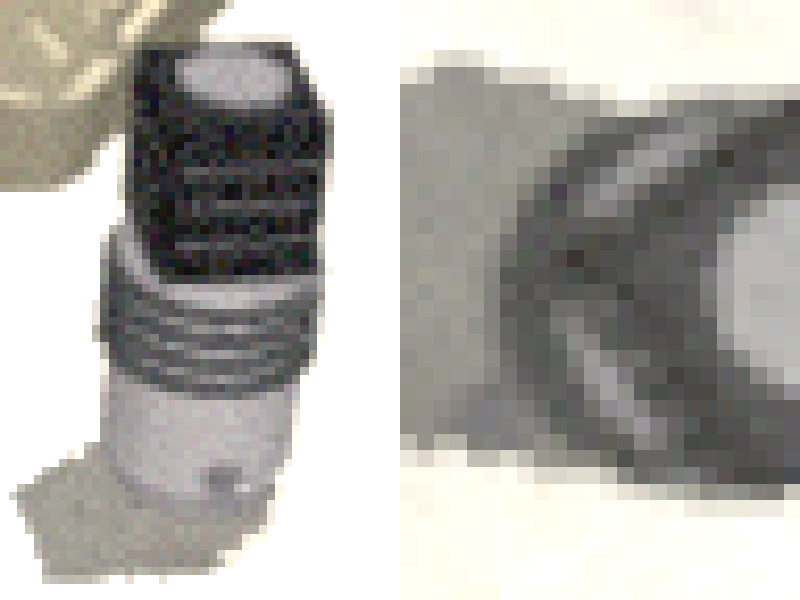

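```bash
cat > fit.py <<'E'
from h import *
from scipy.optimize import least_squares
def res(p,w=False):
    x,y,a=p[:3]; out=[]
    P=lambda n,X:proj(n,X)[0]
    e=np.array([np.cos(a),np.sin(a),0]);c=np.array([x,y,0])
    r=[]
    r+=list(P("scene",c+[0,0,.1])-(406.0,168.9))
    r+=list(P("scene",c+[0,0,.014]+.031*e)-(404.2,217.4))
    th=np.linspace(0,2*np.pi,200)
    ring=lambda z,rr:proj("scene",np.c_[x+rr*np.cos(th),y+rr*np.sin(th),0*th+z])
    q=ring(.02,.0215); r+=[q[:,0].min()-390.3,q[:,0].max()-413.4]
    q=ring(.046,.0245); r+=[q[:,0].min()-389.6,q[:,0].max()-416.4]
    q=ring(0,.017); r+=[q[:,1].max()-221.6]
    # top cam
    r+=list(P("top",c+[0,0,.1])-(385+214/6.333-.4,250+187/6.333-.4))
    for (sx,sy),(u,v) in zip([(1,1),(1,-1),(-1,1)],[]): pass
    return np.array(r)
s=least_squares(res,[.482,-.304,np.radians(126)],loss="soft_l1")
print(s.x[:2],np.degrees(s.x[2]));print(np.round(res(s.x),2))
E
python3 fit.py
```

```text
[ 0.48247335 -0.3061506 ] 120.9956775780574
[-0.15 -0.37  0.01  2.23 -0.44  0.27 -0.28  0.42 -0.    0.45 -0.03]
```

```bash
cat > plan.py <<'E'
import numpy as np,json
# plan rows from pose (xyz, yaw deg; tool down) to target; shift uses axes at row start
def plan(p0,y0,p1,y1,n):
    p0=np.array(p0,float);p1=np.array(p1,float);yaw=np.radians(y0)
    dt=round(-np.radians(y1-y0)/n,4); rows=[];p=p0.copy()
    for i in range(n):
        tgt=p0+(p1-p0)*(i+1)/n; d=(tgt-p)*1000
        c,s=np.cos(yaw),np.sin(yaw)
        r=[round(c*d[0]+s*d[1],1),round(s*d[0]-c*d[1],1),round(-d[2],1)]
        p=p+np.array([c*r[0]+s*r[1],s*r[0]-c*r[1],-r[2]])/1000
        rows.append(r+[0,0,dt]); yaw-=dt
    for i in range(0,n,5): print(json.dumps([rows[i:i+5]]))
    print(p,np.degrees(yaw))
E
python3 -c "
from plan import *
plan([.1661,-.5243,.2503],17.58,[.4825,-.306,.19],125,15)"
```

```text
[[[24.5, -7.5, 4.0, 0, 0, -0.125], [25.3, -4.4, 4.0, 0, 0, -0.125], [25.5, -1.2, 4.1, 0, 0, -0.125], [25.6, 2.0, 4.0, 0, 0, -0.125], [25.1, 5.2, 4.0, 0, 0, -0.125]]]
[[[24.3, 8.2, 4.0, 0, 0, -0.125], [23.0, 11.2, 4.0, 0, 0, -0.125], [21.5, 14.0, 4.1, 0, 0, -0.125], [19.5, 16.6, 4.0, 0, 0, -0.125], [17.4, 18.9, 4.0, 0, 0, -0.125]]]
[[[14.8, 20.8, 4.0, 0, 0, -0.125], [12.1, 22.6, 4.0, 0, 0, -0.125], [9.2, 23.9, 4.1, 0, 0, -0.125], [6.2, 24.9, 4.0, 0, 0, -0.125], [3.0, 25.5, 4.0, 0, 0, -0.125]]]
[ 0.48253989 -0.30600018  0.19      ] 125.00958658702936
```

servo_tool([
  [[24.5,-7.5,4.0,0,0,-0.125],[25.3,-4.4,4.0,0,0,-0.125],[25.5,-1.2,4.1,0,0,-0.125],[25.6,2.0,4.0,0,0,-0.125],[25.1,5.2,4.0,0,0,-0.125]],
], gripper=75, newtons=60)

```text
time: 1.3
ee_pos: [0.2723, -0.4509, 0.2301]
tcp_rot: [180.0, 0.0, 53.7]
wrist_force: [0.1, -0.1, 0.4]
opening: 0.0747
```

servo_tool([
  [[24.3,8.2,4.0,0,0,-0.125],[23.0,11.2,4.0,0,0,-0.125],[21.5,14.0,4.1,0,0,-0.125],[19.5,16.6,4.0,0,0,-0.125],[17.4,18.9,4.0,0,0,-0.125]],
])

```text
time: 1.8
ee_pos: [0.3779, -0.3781, 0.21]
tcp_rot: [180.0, 0.0, 89.5]
wrist_force: [0.7, 0.1, -0.1]
opening: 0.0752
```

servo_tool([
  [[14.8,20.8,4.0,0,0,-0.125],[12.1,22.6,4.0,0,0,-0.125],[9.2,23.9,4.1,0,0,-0.125],[6.2,24.9,4.0,0,0,-0.125],[3.0,25.5,4.0,0,0,-0.125]],
])

```text
time: 2.3
ee_pos: [0.4834, -0.3053, 0.1899]
tcp_rot: [180.0, 0.0, 125.3]
wrist_force: [0.6, -0.2, -0.3]
opening: 0.075
```

Run:
```python
from workcell import bot
import cv2,numpy as np
P={n:bot.camera(n)["color"][:,:,::-1] for n in ("scene","top")}
for n in P: cv2.imwrite(f"pics/{n}1.png",P[n])
cv2.imwrite("pics/g1.png",np.hstack([cv2.resize(P["scene"][110:240,340:470],(400,400)),cv2.resize(P["top"][210:330,350:470],(400,400))]))
print(bot.get_obs()["q"],bot.get_obs()["ee_pos"])
```

```text
[-3.21659982e+01  7.21476492e+00  5.71895813e+00  8.85602192e+01
  2.99460608e-02  2.24792440e+01] [ 0.48421318 -0.30435992  0.18901909]
```

View pics/g1.png

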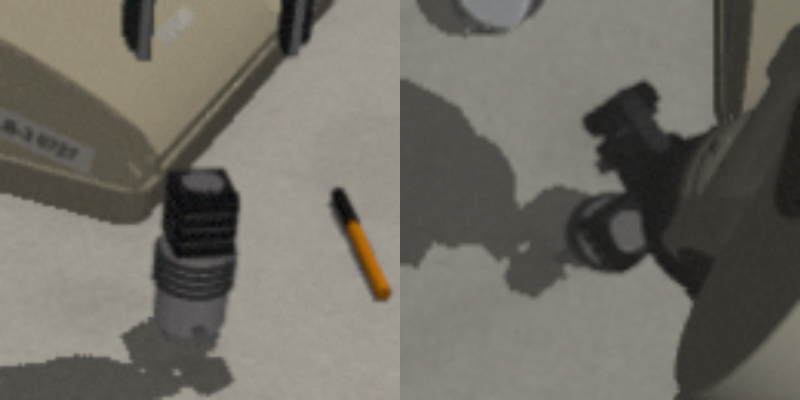

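servo_tool([
  [[0,0,25,0,0,0],[0,0,25,0,0,0],[0,0,20,0,0,0],[0,0,5,0,0,0],[0,0,0,0,0,0]],
])

```text
time: 2.9
ee_pos: [0.4819, -0.3061, 0.1147]
tcp_rot: [-180.0, -0.1, 124.9]
wrist_force: [0.9, 0.5, 1.0]
opening: 0.0748
```

servo_tool([
  [[0,0,15,0,0,0],[0,0,12,0,0,0],[0,0,5,0,0,0],[0,0,0,0,0,0]],
])

```text
time: 3.3
ee_pos: [0.4821, -0.3058, 0.0819]
tcp_rot: [-180.0, -0.1, 125.0]
wrist_force: [0.1, 1.0, 0.4]
opening: 0.0751
```

servo_tool([
  [[0,0,0,0,0,0],[0,0,0,0,0,0],[0,0,0,0,0,0],[0,0,0,0,0,0],[0,0,0,0,0,0]],
], gripper=20, newtons=60)

```text
time: 3.8
ee_pos: [0.4829, -0.3063, 0.0837]
tcp_rot: [180.0, 0.1, 125.0]
wrist_force: [0.2, 0.3, 5.7]
opening: 0.0353
```

servo_tool([
  [[0,0,0,0,0,0],[0,0,0,0,0,0],[0,0,0,0,0,0]],
])

```text
time: 4.1
ee_pos: [0.4829, -0.3063, 0.0837]
tcp_rot: [180.0, 0.1, 125.0]
wrist_force: [-0.4, -0.4, 5.2]
opening: 0.0355
```

Run:
```python
from workcell import bot
import cv2,numpy as np
P={n:bot.camera(n)["color"][:,:,::-1] for n in ("scene",)}
for n in P: cv2.imwrite(f"pics/{n}2.png",P[n])
cv2.imwrite("pics/g2.png",cv2.resize(P["scene"][110:240,340:470],(600,600)))
print(bot.get_obs())
```

```text
{'time': 4.15, 'q': array([-3.23842083e+01,  7.90091906e+00, -5.16343412e+00,  7.68598195e+01,
       -2.55063635e-03,  2.26122570e+01]), 'qd': array([-0.01047375,  0.08543211,  0.01311025, -0.07122663,  0.02299815,
        0.01810564]), 'joint_efforts': array([ 2.75457529e-01, -5.20067918e+01,  4.36186838e+01, -3.04519117e-02,
        9.95886815e-02,  1.45411297e-03]), 'ee_pos': array([ 0.48288351, -0.30627455,  0.08370577]), 'tcp_rot': array([1.79973199e+02, 7.09790424e-02, 1.25003516e+02]), 'wrist_force': array([0.57990957, 0.52488314, 6.38579031]), 'torque': array([-0.08348363,  0.02366475, -0.01178802]), 'opening': 0.03529054330686438}
```

View pics/g2.png

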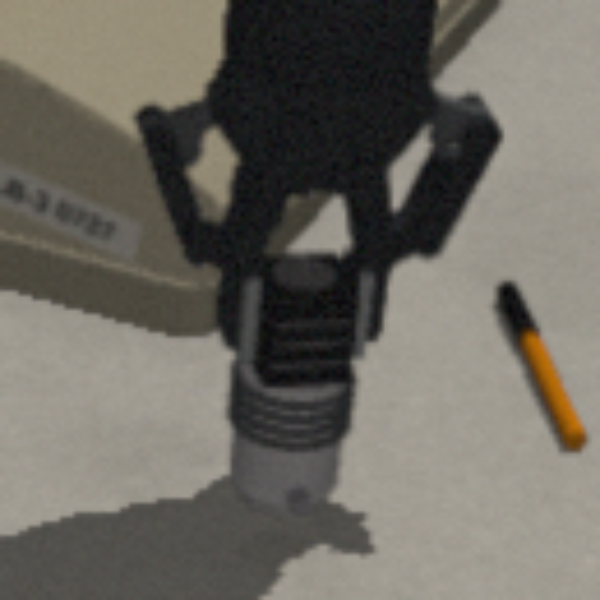

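servo_tool([
  [[0,0,-10,0,0,0],[0,0,-30,0,0,0],[0,0,-40,0,0,0],[0,0,-35,0,0,0],[0,0,-15,0,0,0]],
])

```text
time: 4.65
ee_pos: [0.483, -0.3063, 0.2169]
tcp_rot: [179.9, 0.2, 125.0]
wrist_force: [0.3, -0.5, -2.8]
opening: 0.0357
```

Run:
```python
from workcell import bot
o=bot.get_obs();print(o["ee_pos"],o["tcp_rot"],o["wrist_force"],o["opening"])
from plan import *
plan(o["ee_pos"],125,[.5035,.1005,.190],164.4,13)
```

```text
[ 0.48302563 -0.30628369  0.21693693] [179.91293754   0.19663567 125.01130732] [ 0.25441543 -0.474508   -2.82171007] 0.03566716598214135
[[[24.7, 19.2, 2.1, 0, 0, -0.0529], [23.7, 20.6, 2.0, 0, 0, -0.0529], [22.6, 21.7, 2.1, 0, 0, -0.0529], [21.3, 22.9, 2.1, 0, 0, -0.0529], [20.2, 24.0, 2.1, 0, 0, -0.0529]]]
[[[18.8, 25.0, 2.0, 0, 0, -0.0529], [17.5, 26.0, 2.1, 0, 0, -0.0529], [16.1, 26.9, 2.1, 0, 0, -0.0529], [14.6, 27.7, 2.0, 0, 0, -0.0529], [13.2, 28.4, 2.1, 0, 0, -0.0529]]]
[[[11.6, 29.1, 2.1, 0, 0, -0.0529], [10.1, 29.7, 2.1, 0, 0, -0.0529], [8.5, 30.2, 2.0, 0, 0, -0.0529]]]
[0.50353637 0.100532   0.19003693] 164.40230757114685
```

servo_tool([
  [[24.7,19.2,1,0,0,-0.053],[23.7,20.6,1,0,0,-0.053],[22.6,21.7,1,0,0,-0.053],[21.3,22.9,1,0,0,-0.053],[20.2,24.0,1,0,0,-0.053]],
])

```text
time: 5.15
ee_pos: [0.49, -0.1483, 0.208]
tcp_rot: [-180.0, -0.0, 140.3]
wrist_force: [0.7, -0.5, -1.6]
opening: 0.0353
```

servo_tool([
  [[18.8,25.0,2.0,0,0,-0.053],[17.5,26.0,2,0,0,-0.053],[16.1,26.9,2,0,0,-0.053],[14.6,27.7,2.0,0,0,-0.053],[13.2,28.4,2,0,0,-0.053]],
])

```text
time: 5.65
ee_pos: [0.4977, 0.0082, 0.198]
tcp_rot: [-180.0, -0.0, 155.5]
wrist_force: [0.3, -0.6, -1.8]
opening: 0.0355
```

servo_tool([
  [[11.6,29.1,2,0,0,-0.053],[10.1,29.7,2,0,0,-0.053],[8.5,30.2,2.0,0,0,-0.053],[0,0,0,0,0,0],[0,0,0,0,0,0]],
])

```text
time: 6.15
ee_pos: [0.5024, 0.1013, 0.1919]
tcp_rot: [-180.0, -0.0, 164.6]
wrist_force: [-0.1, 0.5, -2.1]
opening: 0.0353
```

Run:
```python
from workcell import bot
import cv2,numpy as np
P={n:bot.camera(n)["color"][:,:,::-1] for n in ("scene","top")}
for n in P: cv2.imwrite(f"pics/{n}3.png",P[n])
cv2.imwrite("pics/g3.png",np.hstack([cv2.resize(P["scene"][240:400,200:360],(400,400)),cv2.resize(P["top"][205:325,160:280],(400,400))]))
o=bot.get_obs();print(o["ee_pos"],o["tcp_rot"],o["wrist_force"],o["torque"],o["opening"],o["q"])
```

```text
[0.50264178 0.10026184 0.19208673] [-1.79979089e+02 -1.22636657e-02  1.64438677e+02] [-0.69596774 -0.95961255 -2.05740187] [-0.00477328 -0.05484858 -0.03855105] 0.03551723487701239 [ 1.12875256e+01 -9.38984809e-01 -2.45706041e+00  8.85023104e+01
 -1.31183543e-02  2.68488485e+01]
```

View pics/g3.png

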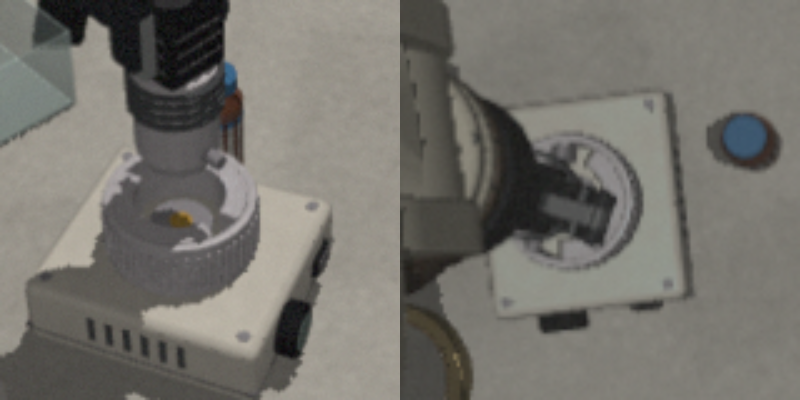

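```bash
cat > ov2.py <<'E'
from h import *
def go(simg,timg,out,tcp,yaw,cx,cy,na,off=.0837,S=(220,270,100),T=(170,225,85)):
    mx,my,mz=tcp[0],tcp[1],tcp[2]-off; a=np.linspace(0,2*np.pi,73)
    circ=lambda x,y,z,r:np.c_[x+r*np.cos(a),y+r*np.sin(a),0*a+z]
    def pins(al):
        e=np.array([np.cos(al),np.sin(al),0]);f=np.array([-e[1],e[0],0]);L=[]
        for sg in(1,-1): L.append(np.array([mx,my,mz+.014])+sg*.031*e+.004*(np.outer(np.cos(a),f)+np.outer(np.sin(a),[0,0,1])))
        return L
    M=[circ(mx,my,mz+z,r) for z,r in[(.057,.0245),(.036,.0245),(.009,.0215),(0,.017)]]+pins(yaw)
    e=np.array([np.cos(na),np.sin(na),0]);f=np.array([-e[1],e[0],0]);c0=np.array([cx,cy,.079])
    L=[circ(cx,cy,.079,.04),circ(cx,cy,.079,.024)]
    for sg in(1,-1): L.append(np.array([c0+sg*.023*e+.0065*f,c0+sg*.0325*e+.0065*f,c0+sg*.0325*e-.0065*f,c0+sg*.023*e-.0065*f]))
    o=[]
    for n,img,(x0,y0,w) in(("scene",simg,S),("top",timg,T)):
        if img is None: continue
        im=np.clip(cv2.resize(cv2.imread(img)[y0:y0+w,x0:x0+w],(400,400),interpolation=cv2.INTER_CUBIC)*1.5,0,255).astype(np.uint8);k=400/w;im0=im.copy()
        for LL,c in((M,(0,0,255)),(L,(0,255,0))):
            for l in LL: cv2.polylines(im,[np.round(((proj(n,l)-[x0,y0]+.5)*k-.5)*8).astype(int).reshape(-1,1,2)],False,c,1,cv2.LINE_AA,3)
        o.append(np.hstack([im0,im]))
    for i,x in enumerate(o): cv2.imwrite(out+f"_{i}.png",x)
E
python3 -c "
from ov2 import *
go('pics/scene3.png','pics/top3.png','pics/o3',[.50264,.10026,.19209],np.radians(164.4),.5035,.1005,np.radians(-15.6))"
```

```text
(no output)
```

View pics/o3_0.png

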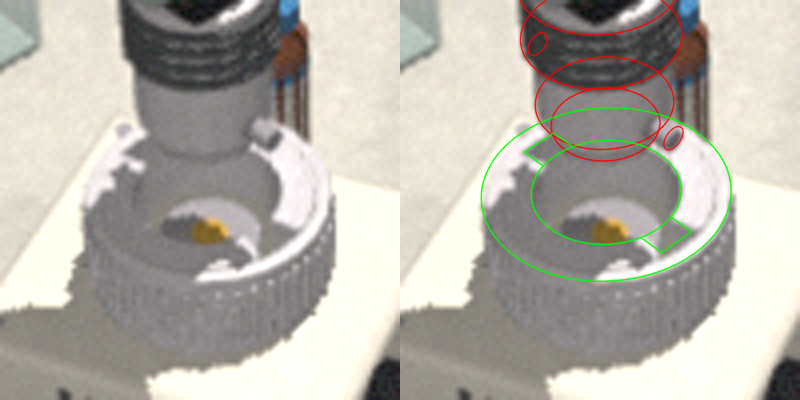

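View pics/o3_1.png

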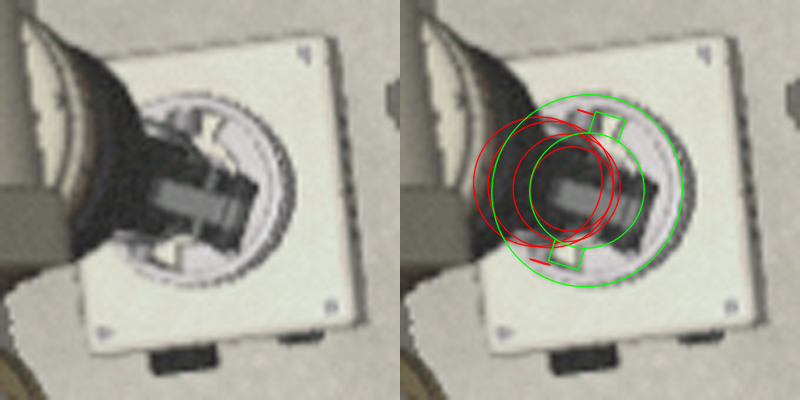

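servo_tool([
  [[-0.8,0.4,10,0,0,0],[0,0,10,0,0,0],[0,0,6,0,0,0],[0,0,2,0,0,0],[0,0,2,0,0,0]],
])

```text
time: 6.75
ee_pos: [0.5035, 0.1008, 0.1617]
tcp_rot: [-180.0, -0.0, 164.5]
wrist_force: [-0.4, -0.3, -1.5]
opening: 0.0351
```

servo_tool([
  [[0,0,2,0,0,0],[0,0,2,0,0,0],[0,0,2,0,0,0],[0,0,0,0,0,0]],
])

```text
time: 7.15
ee_pos: [0.5036, 0.101, 0.1558]
tcp_rot: [-180.0, -0.0, 164.5]
wrist_force: [-0.5, -0.3, -2.8]
opening: 0.0357
```

Run:
```python
from workcell import bot
import cv2,numpy as np
P={n:bot.camera(n)["color"][:,:,::-1] for n in ("scene","top")}
for n in P: cv2.imwrite(f"pics/{n}4.png",P[n])
o=bot.get_obs();print(o["ee_pos"],o["tcp_rot"],o["wrist_force"],o["torque"],o["opening"])
from ov2 import *
go('pics/scene4.png','pics/top4.png','pics/o4',o["ee_pos"],np.radians(164.4),.5035,.1005,np.radians(-15.6))
```

```text
[0.50363637 0.10099371 0.15600957] [-1.79999868e+02  6.53270103e-04  1.64486378e+02] [ 0.69688963  0.22928338 -1.61427666] [0.01100034 0.01451938 0.0133358 ] 0.03530370591665603
```

View pics/o4_0.png

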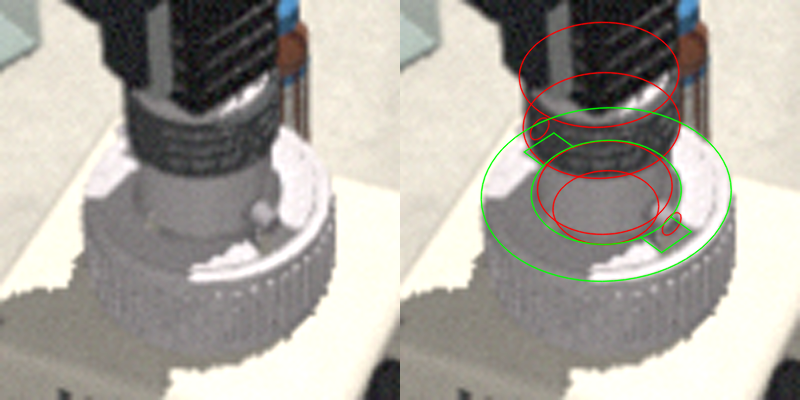

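View pics/o4_1.png

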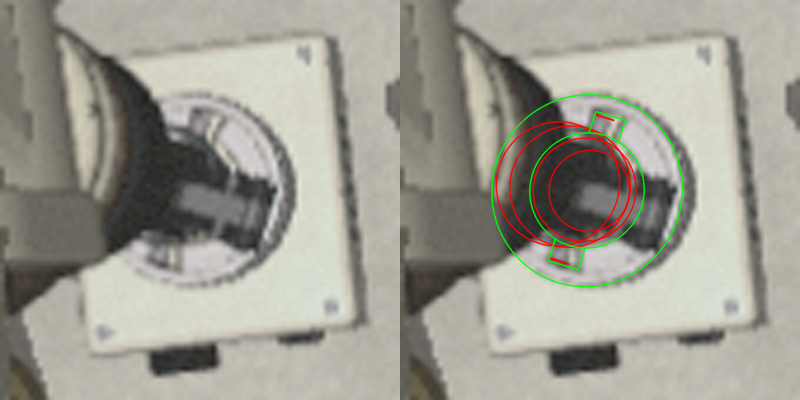

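servo_tool([
  [[0,0,1.5,0,0,0],[0,0,1.5,0,0,0],[0,0,1.5,0,0,0],[0,0,1.5,0,0,0],[0,0,0,0,0,0]],
])

```text
time: 7.75
ee_pos: [0.5035, 0.101, 0.1497]
tcp_rot: [-180.0, -0.0, 164.5]
wrist_force: [-0.0, -0.9, -2.0]
opening: 0.0354
```

servo_tool([
  [[0,0,1.5,0,0,0],[0,0,1.5,0,0,0],[0,0,0,0,0,0]],
])

```text
time: 8.05
ee_pos: [0.5036, 0.1009, 0.1467]
tcp_rot: [-180.0, -0.0, 164.5]
wrist_force: [0.0, -0.2, -2.8]
opening: 0.0353
```

servo_tool([
  [[0,0,1.5,0,0,0],[0,0,1.5,0,0,0],[0,0,1.5,0,0,0],[0,0,0,0,0,0]],
])

```text
time: 8.45
ee_pos: [0.5037, 0.101, 0.1427]
tcp_rot: [180.0, 0.0, 164.5]
wrist_force: [-0.2, -1.4, 2.3]
opening: 0.0354
```

servo_tool([
  [[0,0,1.5,0,0,0],[0,0,1.5,0,0,0],[0,0,1.5,0,0,0],[0,0,1,0,0,0],[0,0,0,0,0,0]],
])

```text
time: 8.95
ee_pos: [0.5038, 0.1009, 0.1373]
tcp_rot: [180.0, 0.0, 164.5]
wrist_force: [-1.3, -0.8, 6.4]
opening: 0.0349
```

servo_tool([
  [[0,0,1,0,0,0],[0,0,1,0,0,0],[0,0,1,0,0,0],[0,0,1,0,0,0],[0,0,0,0,0,0]],
])

```text
time: 9.45
ee_pos: [0.5038, 0.101, 0.1336]
tcp_rot: [180.0, 0.0, 164.5]
wrist_force: [-2.4, -1.3, 8.0]
opening: 0.0356
```

servo_tool([
  [[0,0,1,0,0,0],[0,0,1,0,0,0],[0,0,0,0,0,0]],
])

```text
time: 9.75
ee_pos: [0.5038, 0.1009, 0.1318]
tcp_rot: [180.0, 0.1, 164.5]
wrist_force: [-3.4, -1.5, 9.8]
opening: 0.0352
```

servo_tool([
  [[0,0,1,0,0,0],[0,0,0.5,0,0,0],[0,0,0,0,0,0]],
])

```text
time: 10.05
ee_pos: [0.5038, 0.101, 0.1304]
tcp_rot: [180.0, 0.1, 164.5]
wrist_force: [-3.0, -0.9, 11.3]
opening: 0.0353
```

Run:
```python
from workcell import bot
import cv2,numpy as np
P={n:bot.camera(n)["color"][:,:,::-1] for n in ("scene",)}
for n in P: cv2.imwrite(f"pics/{n}5.png",P[n])
o=bot.get_obs();print(o["ee_pos"],o["tcp_rot"],o["wrist_force"],o["torque"],o["opening"])
from ov2 import *
go('pics/scene5.png',None,'pics/o5',o["ee_pos"],np.radians(164.4),.5035,.1005,np.radians(-15.6))
```

```text
[0.50379999 0.10094304 0.13047954] [1.79975742e+02 6.29650592e-02 1.64480517e+02] [-3.6683967  -1.48866633 11.7904467 ] [-0.38814778  0.89096675  0.04371468] 0.03507595206903222
```

View pics/o5_0.png

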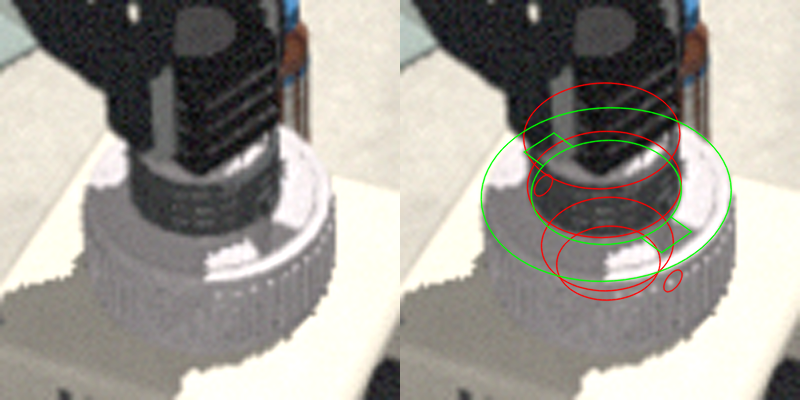

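servo_tool([
  [[0,0,0,0,0,0.05],[0,0,0,0,0,0.05],[0,0,0,0,0,0.05],[0,0,0,0,0,0.05],[0,0,0,0,0,0]],
], newtons=90)

```text
time: 10.6
ee_pos: [0.5044, 0.1011, 0.1308]
tcp_rot: [179.9, 0.1, 152.9]
wrist_force: [-1.3, -0.1, 10.5]
opening: 0.0349
```

Run:
```python
from workcell import bot
o=bot.get_obs();print(o["ee_pos"],o["tcp_rot"],o["wrist_force"],o["torque"],o["opening"])
```

```text
[0.50444917 0.10113117 0.13079553] [1.79903811e+02 1.26490693e-01 1.52930964e+02] [-1.34165265 -0.13292425 10.46416845] [-0.17122117  0.2720885  -0.09903139] 0.034906645738805614
```

servo_tool([
  [[0,0,0,0,0,0.08],[0,0,0,0,0,0.08],[0,0,0,0,0,0.08],[0,0,0,0,0,0.08],[0,0,0,0,0,0.08]],
])

```text
time: 11.1
ee_pos: [0.5047, 0.1011, 0.1309]
tcp_rot: [179.8, 0.1, 129.9]
wrist_force: [0.6, -0.8, 10.0]
opening: 0.0351
```

servo_tool([
  [[0,0,0,0,0,0.08],[0,0,0,0,0,0.08],[0,0,0,0,0,0.08],[0,0,0,0,0,0.08],[0,0,0,0,0,0.08]],
])

```text
time: 11.6
ee_pos: [0.5045, 0.1011, 0.1308]
tcp_rot: [179.8, 0.0, 107.0]
wrist_force: [-0.7, -2.0, 10.7]
opening: 0.0348
```

servo_tool([
  [[0,0,0,0,0,0.08],[0,0,0,0,0,0.08],[0,0,0,0,0,0.08],[0,0,0,0,0,0.06],[0,0,0,0,0,0]],
])

```text
time: 12.1
ee_pos: [0.5043, 0.101, 0.1307]
tcp_rot: [179.9, -0.0, 89.9]
wrist_force: [-2.0, -0.9, 11.2]
opening: 0.0352
```

Run:
```python
from workcell import bot
import cv2,numpy as np
P={n:bot.camera(n)["color"][:,:,::-1] for n in ("scene",)}
for n in P: cv2.imwrite(f"pics/{n}6.png",P[n])
cv2.imwrite("pics/g6.png",np.clip(cv2.resize(P["scene"][230:370,200:340],(600,600))*1.5,0,255))
o=bot.get_obs();print(o["ee_pos"],o["tcp_rot"],o["wrist_force"],o["torque"],o["opening"],o["q"])
```

```text
[0.5042699  0.10102785 0.13070949] [ 1.79868423e+02 -1.49132842e-02  8.99605051e+01] [-1.61032025 -0.74213508 10.95309953] [-0.31218504  0.40270498 -0.08072429] 0.03493658652774093 [ 1.13347860e+01 -7.14665495e-01 -9.00238050e+00  8.15803509e+01
 -1.13289282e-02  1.01374285e+02][ WARN:0@1.287] global loadsave.cpp:1063 imwrite_ Unsupported depth image for selected encoder is fallbacked to CV_8U.
```

View pics/g6.png

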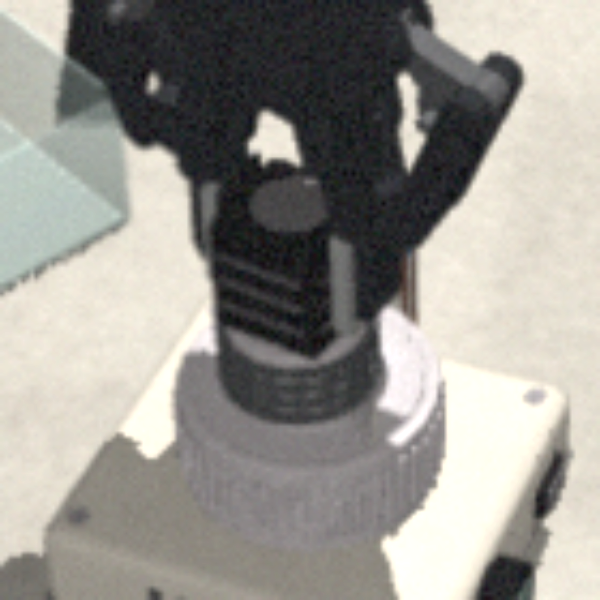

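servo_tool([
  [[0,0,0,0,0,0.04],[0,0,0,0,0,0.04],[0,0,0,0,0,0]],
])

```text
time: 12.45
ee_pos: [0.5042, 0.101, 0.1307]
tcp_rot: [179.9, -0.0, 85.3]
wrist_force: [-1.8, -0.6, 11.7]
opening: 0.0347
```

```bash
cat > o.py <<'E'
from workcell import bot
o=bot.get_obs();print(o["time"],o["ee_pos"],o["tcp_rot"],o["wrist_force"],o["torque"],o["opening"])
E
python3 o.py
```

```text
12.45 [0.5042438  0.10101643 0.13073006] [ 1.79872170e+02 -2.56427755e-02  8.53399801e+01] [-1.82621912 -0.6355755  11.72270268] [-0.29299183  0.44838698 -0.01371221] 0.03473926550656042
```

servo_tool([
  [[0,0,0,0,0,0.03],[0,0,0,0,0,0.03],[0,0,0,0,0,0]],
])

```text
time: 12.75
ee_pos: [0.5036, 0.1012, 0.1306]
tcp_rot: [180.0, -0.0, 82.0]
wrist_force: [-5.3, 0.2, 12.7]
opening: 0.035
```

```bash
python3 o.py
```

```text
12.75 [0.50355189 0.101226   0.13061408] [ 1.79964540e+02 -4.64927546e-02  8.19518075e+01] [-5.26975015  0.18769651 12.69013839] [-0.02259146  1.26801108  0.1784681 ] 0.03504410551914022
```

servo_tool([
  [[0,0,0,0,0,0.03],[0,0,0,0,0,0.02],[0,0,0,0,0,0]],
])

```text
time: 13.05
ee_pos: [0.5033, 0.1013, 0.1306]
tcp_rot: [180.0, -0.0, 79.2]
wrist_force: [-6.8, -0.8, 12.9]
opening: 0.0352
```

```bash
python3 o.py
```

```text
13.05 [0.50328899 0.10128875 0.130632  ] [ 1.79989056e+02 -3.30600441e-02  7.92197764e+01] [-6.76948042 -0.82791715 12.89289972] [-0.07474695  1.59243127  1.37845346] 0.03516118704117363
```

servo_tool([
  [[0,0,0,0,0,-0.06],[0,0,0,0,0,-0.06],[0,0,0,0,0,0]],
])

```text
time: 13.35
ee_pos: [0.504, 0.1011, 0.1306]
tcp_rot: [179.9, -0.0, 86.1]
wrist_force: [-2.9, -0.5, 11.0]
opening: 0.0348
```

```bash
python3 o.py
```

```text
13.35 [0.50402895 0.10110408 0.13063116] [ 1.79901154e+02 -3.16953270e-02  8.61123253e+01] [-2.85298494 -0.45034738 11.03196956] [-0.23377084  0.64394243  0.08243955] 0.03481869789274278
```

servo_tool([
  [[0,0,-1,0,0,0],[0,0,-1,0,0,0],[0,0,-1,0,0,0],[0,0,-1,0,0,0],[0,0,0,0,0,0]],
])

```text
time: 13.85
ee_pos: [0.504, 0.1011, 0.1344]
tcp_rot: [179.9, -0.0, 86.0]
wrist_force: [-2.9, -0.1, 8.6]
opening: 0.035
```

```bash
python3 o.py
```

```text
13.85 [0.5040107  0.10107149 0.13436487] [ 1.79916199e+02 -2.32475440e-02  8.59967410e+01] [-2.87400737 -0.0651748   8.59375965] [-0.2155863   0.47249909  0.07859383] 0.035005491383238184
```

servo_tool([
  [[0,0,-1,0,0,0],[0,0,-1,0,0,0],[0,0,-1,0,0,0],[0,0,-0.5,0,0,0],[0,0,0,0,0,0]],
])

```text
time: 14.35
ee_pos: [0.504, 0.1011, 0.1375]
tcp_rot: [179.9, -0.0, 86.0]
wrist_force: [-1.0, 0.1, 6.1]
opening: 0.0349
```

```bash
python3 o.py
```

```text
14.35 [0.5040066  0.10107153 0.13750647] [ 1.79931884e+02 -2.15731845e-02  8.59955767e+01] [-1.03371965  0.14657979  6.14020066] [-0.07946654  0.19855007 -0.00702905] 0.034896486910468406
```

servo_tool([
  [[0,0,-0.8,0,0,0],[0,0,-0.7,0,0,0],[0,0,0,0,0,0]],
])

```text
time: 14.65
ee_pos: [0.504, 0.1011, 0.1389]
tcp_rot: [179.9, -0.0, 86.0]
wrist_force: [0.2, -0.5, 5.6]
opening: 0.0347
```

```bash
python3 o.py
```

```text
14.65 [0.504008   0.10106402 0.1388576 ] [ 1.79938473e+02 -1.60962323e-02  8.59926230e+01] [ 0.19148533 -0.48046686  5.55573629] [-0.0647641  -0.07637023  0.09046331] 0.03469548536745487
```

servo_tool([
  [[0,0,-0.8,0,0,0],[0,0,-0.7,0,0,0],[0,0,0,0,0,0]],
])

```text
time: 14.95
ee_pos: [0.5039, 0.101, 0.1401]
tcp_rot: [180.0, -0.0, 86.0]
wrist_force: [1.8, -1.0, 4.8]
opening: 0.035
```

```bash
python3 o.py
```

```text
14.95 [0.50393893 0.10100673 0.14005841] [ 1.79964093e+02 -5.78666427e-03  8.59844842e+01] [ 1.80637986 -1.03652422  4.82700055] [-0.01734453 -0.64272368 -0.03571768] 0.03503932235502676
```

servo_tool([
  [[0,0,-0.8,0,0,0],[0,0,-0.7,0,0,0],[0,0,0,0,0,0]],
])

```text
time: 15.25
ee_pos: [0.5034, 0.101, 0.1414]
tcp_rot: [-180.0, 0.0, 86.0]
wrist_force: [-0.5, 0.4, 2.4]
opening: 0.035
```

Run:
```python
exec(open("o.py").read())
import cv2,numpy as np
p=bot.camera("scene")["color"][:,:,::-1]; cv2.imwrite("pics/scene7.png",p)
q=cv2.imread("pics/scene6.png")
f=lambda i:np.clip(cv2.resize(i[250:350,220:320],(400,400),interpolation=cv2.INTER_CUBIC)*1.5,0,255).astype(np.uint8)
cv2.imwrite("pics/g7.png",np.hstack([f(q),f(p)]))
```

```text
15.25 [0.50342353 0.10098814 0.14135116] [-1.79963194e+02  6.40299570e-04  8.59873656e+01] [-0.52421794  0.37354908  2.40082632] [ 0.049814   -0.28041967  0.00807255] 0.03503557534533321
```

View pics/g7.png

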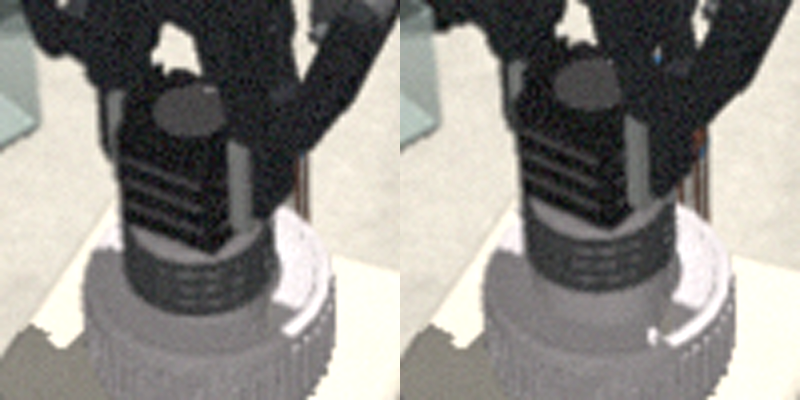

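servo_tool([
  [[0,0,-0.8,0,0,0],[0,0,-0.7,0,0,0],[0,0,0,0,0,0]],
])

```text
time: 15.6
ee_pos: [0.5033, 0.101, 0.142]
tcp_rot: [-179.9, 0.0, 86.0]
wrist_force: [2.4, 1.0, -8.7]
opening: 0.0345
```

```bash
python3 o.py
```

```text
15.6 [0.5033224  0.10097794 0.14203488] [-1.79916575e+02  1.81212373e-02  8.59930432e+01] [ 2.38063862  1.0405078  -8.70045025] [ 0.21127153 -0.71137422 -0.0635319 ] 0.034543314697958565
```

servo_tool([
  [[0,0,0.8,0,0,0],[0,0,0,0,0,0]],
])

```text
time: 15.8
ee_pos: [0.5034, 0.101, 0.142]
tcp_rot: [-180.0, 0.0, 86.0]
wrist_force: [-0.2, 0.8, -4.6]
opening: 0.0352
```

servo_tool([
  [[0,0,0,0,0,0],[0,0,0,0,0,0],[0,0,0,0,0,0],[0,0,0,0,0,0],[0,0,0,0,0,0]],
], gripper=65)

```text
time: 16.3
ee_pos: [0.5037, 0.101, 0.1424]
tcp_rot: [180.0, -0.0, 86.0]
wrist_force: [0.0, 0.6, -0.2]
opening: 0.0649
```

Run:
```python
exec(open("o.py").read())
import cv2,numpy as np
p=bot.camera("scene")["color"][:,:,::-1]; cv2.imwrite("pics/scene8.png",p)
cv2.imwrite("pics/g8.png",np.clip(cv2.resize(p[230:370,200:340],(600,600))*1.5,0,255).astype(np.uint8))
```

```text
16.3 [0.50369771 0.10096076 0.14236907] [ 1.79982156e+02 -4.03694466e-03  8.59873473e+01] [ 0.03965495  0.64305688 -0.18690965] [-0.0405215  -0.05765267 -0.03291038] 0.06488291728669325
```

View pics/g8.png

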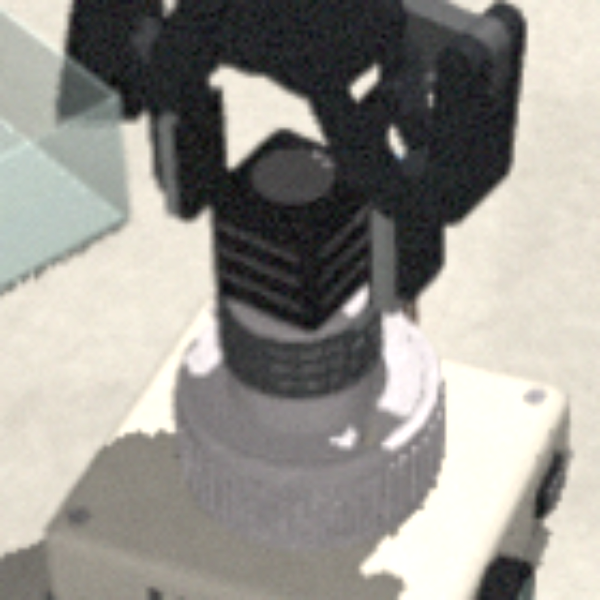

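Released; module stands upright. Withdraw straight up.

servo_tool([
  [[0,0,-10,0,0,0],[0,0,-25,0,0,0],[0,0,-35,0,0,0],[0,0,-40,0,0,0],[0,0,-10,0,0,0]],
])

```text
time: 16.85
ee_pos: [0.5044, 0.1011, 0.2674]
tcp_rot: [179.7, -0.1, 86.0]
wrist_force: [0.3, 0.1, -0.2]
opening: 0.0649
```

servo_tool([
  [[40,0,-10,0,0,0],[40,0,0,0,0,0],[-40,0,0,0,0,0],[0,0,0,0,0,0],[0,0,0,0,0,0]],
])

```text
time: 17.35
ee_pos: [0.5064, 0.1407, 0.2725]
tcp_rot: [180.0, -0.0, 85.9]
wrist_force: [0.5, 1.4, -0.5]
opening: 0.0648
```

Run:
```python
exec(open("o.py").read())
import cv2,numpy as np
p=bot.camera("scene")["color"][:,:,::-1]; cv2.imwrite("pics/scene9.png",p)
o=o["ee_pos"]
from ov2 import *
go('pics/scene9.png',None,'pics/o9',[.5036,.101,.1417],np.radians(84.5),.5035,.1005,np.radians(-15.6))
cv2.imwrite("pics/s9.png",p)
```

```text
17.35 [0.50640655 0.14066816 0.27247584] [ 1.79985479e+02 -6.48620714e-03  8.59463379e+01] [ 0.54104329  1.40413913 -0.51804317] [ 0.05629195  0.06223257 -0.02109458] 0.06484140050999553
```

View pics/o9_0.png

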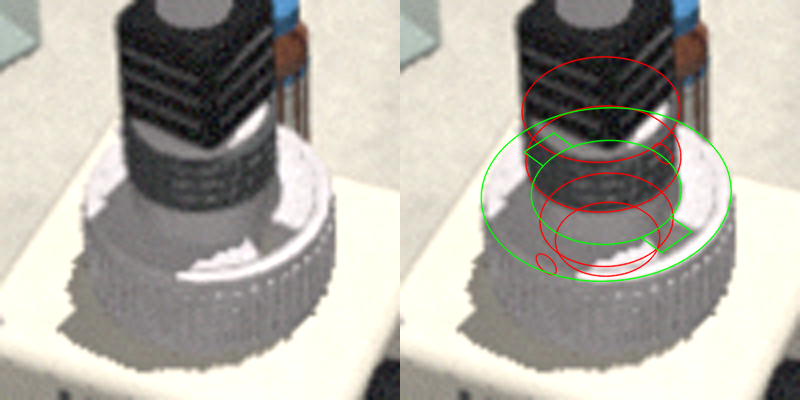

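View pics/s9.png

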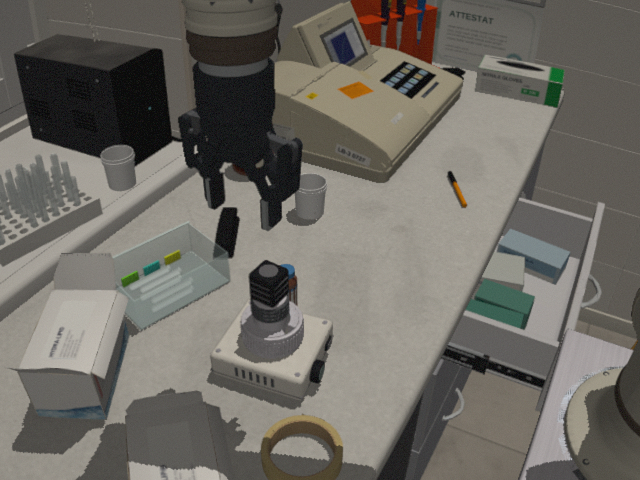

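```bash
python3 -c "
from workcell import bot
print(bot.job_done())"
```

```text
the job is handed in; nothing more can be done
None
```

The lamp module is locked in the bayonet socket and standing upright. I handed the job in at about 17.4 s of the 48 s allowed.

**What I did:** I gripped the module on its flats and lowered its pins into the notches, which the images put at about -15.6° from world x. I pushed it down until the spring force read about 13 N, then turned it clockwise until it met the hard stop. The wrist turned 85.3°, and the torque there was 1.4 N·m. I then turned it back about 7° to the pocket centre, let the spring lift it, and released it.

**Last checks that agreed:**
- **Locked:** before release, an upward pull reading -8.7 N (about 6 N beyond the module's weight) did not lift it out.
- **Seat height:** the foot sat about 21 mm below the mouth, which matches the locked seat.
- **Final picture:** the model overlay fits the module upright in the collar. The cup and vial are still standing, and the gripper is well clear.

**Checks that disagreed:**
- **Spring depth:** the depth worked out from the spring force and the depth from the arm's position differed by up to about 4 mm during the push. The seat height under the upward pull agreed with the arm's position.
- **Collar position:** the two cameras placed the collar about 2 mm apart. I used a position between the two, and the pins entered the notches without side force.
- **Final top view:** I took only a scene-camera picture after release, not one from the top camera.

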